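Pin back the sprung belt tensioner of a gem polisher

ROBOT

A 6-joint arm with a two-finger parallel gripper is mounted at the origin on the work surface. World frame = base frame: x ahead of the robot, y to its left, z up, the work surface at z = 0. Lengths are in m, angles in degrees, forces in N, time in s.
With the tool pointing down it reaches from about 0.35 to 0.875 m from the base axis. Payload 4.2 kg.
Tool frame: the origin (TCP) lies at the very end of the fingers, on their centre line; the grasp point (between the pads) lies 19 mm behind it (manip.grip_point_offset is the distance from the TCP to the grasp point, in m); y points along the fingers, z is the direction in which the jaws open and shut, and the axes are right-handed (so a half turn about y gives the same grasp; the last joint's range is limited). The gripper opens to 87 mm and grips with 3 to 60 N. Pads are 19 mm wide; open, the fingers measure 117 mm over their backs; the gripper's body (75 mm by 190 mm) begins 51 mm behind the grasp point.
Start: joints at [-49.355, 22.042, 0.453, 0, -68.411, -14.817], TCP at [0.272, -0.563, 0.223] pointing down, gripper open.
Joint ranges: [-179.83, 179.83], [-69.29, 118.12], [-61.27, 80.66], [-181.25, 117.63], [-171.15, -9.14], [-177.46, 177.46]. Speed limits (degrees/s): [159.86, 159.86, 180, 180, 180, 180].

INTERFACE

Orientations are given as a 3x3 rotation matrix whose columns are the frame's x, y, z axes.
In Python, from bench import manip, vision, order, finder gives the robot as it stands. The module is installed in compiled form; this text tells all that it offers.
- The arm moves only by the tool step_arm, never from a script. Its argument "increments" is a list that holds one entry, the list of rows, each a list of 7 numbers: the shift along the tool's x, y, z as a fraction of full scale, then the turn, a rotation vector about the tool's x, y, z as a fraction of full scale, then the opening, from -1 (shut) to 1 (fully open). A call has 1 to 20 rows; each row shifts and turns the commanded pose from where the row before left it, along the tool's axes as they then stand; what a row does not reach is not made up. Full scale, the value 1, is 0.03 m for a shift and 0.15 rad for a turn. A row lasts 1/10 s, in which the tool goes at most 50 mm and 8.59 degrees, less where a joint would pass 70% of its speed; a pose out of reach is approached as far as the arm can. A call with a number of a shift or a turn outside -1 to 1 is refused whole. A call with a gripper value outside its range is refused whole. The fingers move at their own pace and stop on an object; the grip force is fixed at half the most. Time passes only in rows, so rows that do not move let the fingers close. It gives the time, the measured TCP pose, the force and the opening at its end, in the units of the state.
- manip.sense(): the state, without advancing time (a new reading comes with each control period).
- vision.camera(name): name is "side" or "top"; returns the picture (480x640x3 uint8, blue, green, red); there is no depth.
- vision.camera_params(name): a dict with "camera_matrix" (3x3 intrinsics, pixels), "D" ([k1, k2, p1, p2, k3] as OpenCV has them; the pictures are not rectified), "R" (3x3) and "t" (3): a world point X has camera coordinates R X + t. Camera axes: x right, y down, z forward; pixel columns grow to the right and rows downward; lengths in m; the calibration is good to about 2 mm. A picture is of the moment at which its call begins. camera_params takes no time and is no camera call.
- order.job_done(): hands the job in, once; it reports no verdict.
Trained networks look in the newest picture that a camera, given by its name, has taken for a name from the list of things; names that differ only in an ending like _2 or _b are one class to them, and where a whole thing is asked for, a point or a joint stands for the part that bears it (a point fixed in the world has none). Each returns a list of dicts, best first, with "conf" (0 to 1); they miss things now and then, are a little off and sometimes report something else, mostly with a low value. They report only what shows in the picture. A call takes as long as a camera call. They do not tell look-alikes from the thing itself.
- finder.boxes_of(camera, label): "centre" ([row, column] in pixels, amid what is visible of it).
The state is a dict: "clock": time; "q": joint angles; "qvel": joint speeds; "effort": joint torques, N m; "tool_pos": TCP position; "orientation": TCP orientation; "wrist_force": force on the tool from outside, world axes, zero at the start; "moment": the same for the moment, N m; "width": finger opening in m.
Only numpy, scipy, OpenCV 4.12 (cv2) and the standard library are available. Lean on these libraries where they do the work, as an engineer would, in place of code of your own. Each camera call takes 0.05 s, during which the arm holds its last target.

TASK

The polisher's belt is off and a new one is to go on: take the lock pin with the yellow knob out of the wooden dop block, put it through the eye of the sprung tension arm, swing the arm round against its spring until the eye stands over the lock hole in the deck, and drop the pin fully home so that the arm stays held back when you let go. Keep hold of the arm until it is pinned, never letting it snap back, and leave the dop sticks, the desert rose and the saucer of garnets undisturbed.

Things in the scene. Friction and masses are not known exactly. Their poses are not given: they have to be found in the camera images.
- lock_pin: Steel lock pin with a yellow knob, upright in one of the dop block's three holes. Origin at its lower tip, z along it to the knob. From the tip up: shank 8 mm thick, 25 mm long (first 2 mm tapered); shoulder 16 mm wide, 10 mm high; round knob 20 mm wide, 24 mm high. About 50 g. Grip the knob, keeping the fingertips above the shoulder's foot, which comes to rest on the arm.
- knob (a point): Middle of the pin's yellow knob, 47 mm above the tip on the pin's axis; axes as the pin.
- dop_block: Heavy wooden block, 150 x 64 x 36 mm, on the shelf to the robot's right; it does not move. Origin at the centre of its underside, long side along its x. Three holes in its top, 9.6 mm wide, 24 mm deep, at x = -50, 0 and 50 mm, hold the pin and the two dop sticks in any order. The pin's tip stands on its hole's bottom, 12 mm above the shelf.
- dop_stick_a: Bystander: wooden dop stick 8 mm thick, 60 mm high, with an orange 20 mm cabochon on top, standing 24 mm deep in another hole of the dop block. Origin at its foot.
- dop_stick_b: Bystander: the same with a green cabochon.
- lap: The polisher: a teal wedge-shaped machine, 320 mm wide, that does not move. Origin on the shelf under the middle of its deck; its low front faces -x, x is level. On the left half of the sloping deck stand the spindle pulley (110 mm wide, with a threaded nose to 62 mm above the deck) and the small motor pulley (42 mm high); brass studs 14 mm high stand near three corners.
- deck: The polisher's bare aluminium drive deck, 270 x 340 mm, 16 mm thick, sloping 30 degrees down to its front. Origin at the middle of its upper surface, 125 mm above the shelf; x up the slope, y level, to the left as one faces the machine, z square out of the surface. Spindle pulley's centre at x 50, y 70 mm, motor pulley's at x -90, y 70 mm.
- lock_hole (a point): Mouth of the lock hole in the deck's surface, ringed in red; axes as the deck. The hole is square to the deck, 10.6 mm wide and 16 mm deep. With the pin through the eye and fully home in this hole, the pin's shoulder rests on the arm and its tip is 13 mm below the deck's surface.
- pivot (a point): On the tension arm's pivot axis, 12 mm above the deck's surface (level with the arm's top face); axes as the deck. The hub with its coil spring is 32 mm wide and stands 41 mm above the deck.
- eye (a point): Centre of the round eye in the red end of the tension arm, on the arm's top face, 12 mm above the deck; z square to the deck. The eye is 11 mm wide and goes through the 8 mm thick arm, whose underside is 4 mm above the deck; the red end is 26 mm square. It is 85 mm from the pivot axis and comes over the lock hole at 0.63 rad. Nothing over 14 mm high stands within 65 mm of it.
- idler_top (a point): Centre of the top of the black idler wheel, 42 mm wide, on the arm's other end, 98 mm from the pivot axis, 36 mm above the deck.
- tension_arm (a joint): Angle of the tension arm, rad: 0 on its rest stop, grows counter-clockwise looking down on the deck, carrying the eye up the slope to the lock hole at 0.63; limit 0.85. Its spring drives it to 0 with about 0.18 N m there, 0.37 N m at 0.63 (4.5 N at the eye); let go, it flies back. A pin through the eye, tip just above the deck, turns and holds the arm when carried round the pivot.
- desert_rose: Bystander: desert rose crystal, a sandy cluster about 75 mm wide and 55 mm high, loose on the shelf. Origin at the centre of its underside.
- garnet_saucer: Bystander: green glass saucer 96 mm wide and 18 mm high with small garnets, loose on the shelf. Origin at the centre of its underside.
There are look-alikes about, which are no part of the job. Several things have the shape of the dop_block; the one meant has the colours described above.

How it is judged:
By the outcome, as a careful person would: the job done as asked, in the order asked, and still so for the second after the job is handed in, with the robot touching nothing.
It also fails if it takes over 46 s, if anything falls off the work surface, if the arm or the gripper's body presses on something with over 40 N, if the wrist force passes 120 N, or if a joint passes its speed limit or range.

## Working session

There is one attempt and no reset: what is moved stays moved. The work goes in short steps, Python scripts to look and compute and a tool call to move; the robot and the scene stay as the last step left them, time stands still between calls to the robot, and variables do not carry over. Pictures are saved under pics/ and viewed, and the job is handed in when it is done.

Besides the shell and the picture viewer there is one more tool, called after "Call:" as name(argument=value, ...), one argument or row to a line, values as JSON. step_arm: Moves the arm, as the interface text tells. Shift numbers are shares of 0.03 m and turn numbers shares of 0.15 rad, none past 1 either way. Its arguments: {"type":"object","properties":{"increments":{"type":"array"}},"required":["increments"]}

```bash
mkdir -p pics; ls; python3 - <<'E'
from bench import manip, vision, finder
import cv2,numpy as np
s=manip.sense();print(s)
for c in("side","top"):
    im=vision.camera(c);cv2.imwrite(f"pics/{c}0.png",im)
    p=vision.camera_params(c);print(c,p)
    for l in ["lock_pin","knob","dop_block","lap","deck","lock_hole","pivot","eye","idler_top","desert_rose","garnet_saucer","dop_stick_a"]:
        try: print(c,l,[(np.round(d["centre"],1).tolist(),round(d["conf"],2)) for d in finder.boxes_of(c,l)])
        except Exception as e: print(l,e)
E
```

```text
pics
{'clock': 0.0, 'q': array([-4.93546214e+01,  2.20892654e+01,  3.79312424e-01, -3.02820308e-02,
       -6.84108505e+01, -1.48162392e+01]), 'qvel': array([ 0.08109007, -0.01063439, -0.04788162,  0.00999704, -0.03401091,
        0.02838454]), 'effort': array([ 8.76467620e-04, -3.90661776e+01,  1.87407678e+01,  4.21988860e+00,
        1.10433871e-02, -1.80424095e-04]), 'tool_pos': array([ 0.27205789, -0.56200288,  0.22146882]), 'orientation': array([[ 9.00182210e-01, -1.00045439e-03, -4.35512328e-01],
       [ 4.35513472e-01,  1.91985120e-03,  9.00180165e-01],
       [-6.44703316e-05, -9.99997657e-01,  2.16392726e-03]]), 'wrist_force': array([ 0.72673663, -0.29649213, -0.4169802 ]), 'moment': array([-0.01472775, -0.04042975, -0.02608962]), 'width': 0.08697607234514851}
side {'camera_matrix': array([[468.49919633,   0.        , 311.90443718],
       [  0.        , 468.49919633, 241.3759293 ],
       [  0.        ,   0.        ,   1.        ]]), 'D': array([-0.0132017,  0.       ,  0.       ,  0.       ,  0.       ]), 'R': array([[ 0.99452103, -0.10346301, -0.0149439 ],
       [-0.079
[... 992 characters left out ...]
55],
       [-0.99115649, -0.01649723, -0.13166871],
       [ 0.1315225 ,  0.00965973, -0.99126612]]), 't': array([-0.15893166,  0.5861979 ,  0.91900973])}
top lock_pin [([305.4, 385.2], 0.64)]
top knob []
top dop_block [([306.5, 464.0], 0.8), ([304.8, 383.1], 0.78), ([270.9, 206.7], 0.34)]
top lap [([276.3, 184.8], 0.68), ([272.7, 205.3], 0.65)]
top deck [([278.9, 183.3], 0.81)]
top lock_hole [([279.5, 184.0], 0.62), ([184.9, 347.5], 0.42)]
top pivot [([276.2, 187.6], 0.8)]
top eye [([269.4, 202.8], 0.71)]
top idler_top [([274.1, 205.2], 0.87)]
top desert_rose [([184.1, 348.2], 0.73)]
top garnet_saucer [([207.4, 432.6], 0.82)]
top dop_stick_a [([275.7, 184.4], 0.25), ([301.0, 381.7], 0.23)]
```

View pics/side0.png

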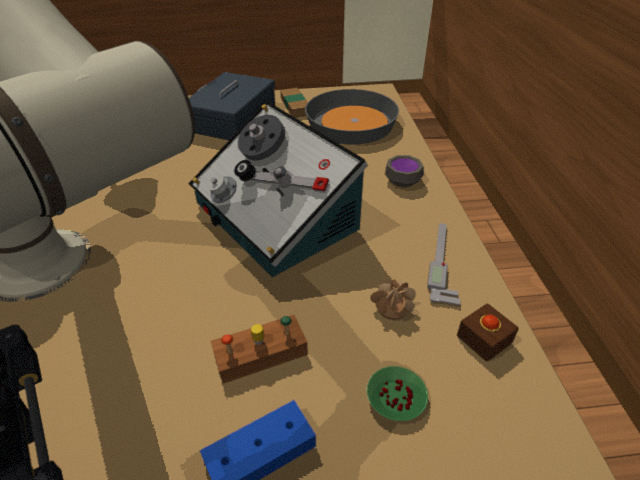

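View pics/top0.png

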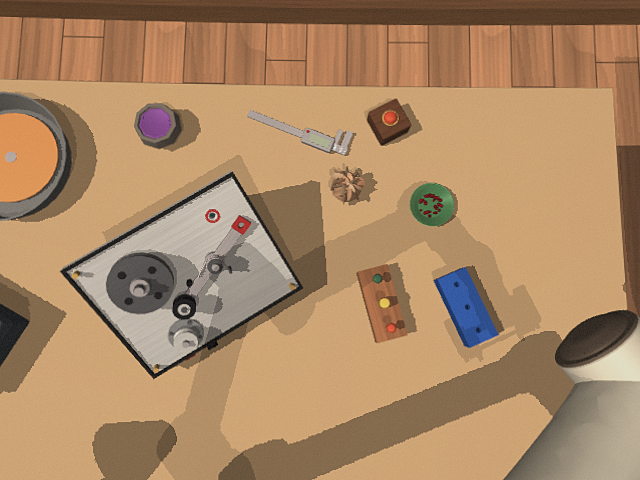

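```bash
python3 - <<'E'
import cv2
t=cv2.imread("pics/top0.png");s=cv2.imread("pics/side0.png")
def crop(im,x,y,w,h,k,n):
    cv2.imwrite(n,cv2.resize(im[y:y+h,x:x+w],None,fx=k,fy=k,interpolation=cv2.INTER_CUBIC))
crop(t,55,165,250,215,3,"pics/ct.png") # 750x645 -> too tall
crop(t,150,195,110,85,7,"pics/ct.png")
crop(t,350,255,70,90,6,"pics/cb.png")
crop(s,230,145,110,60,7,"pics/cs.png")
crop(s,205,310,110,75,7,"pics/csb.png")
E
```

```text
(no output)
```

View pics/ct.png

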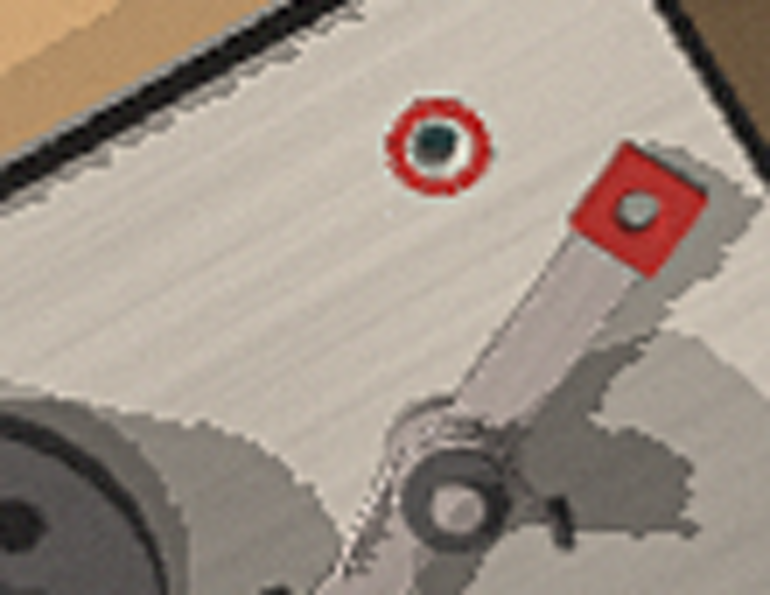

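View pics/cb.png

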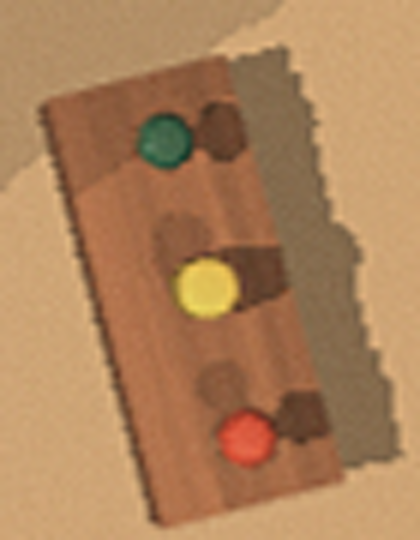

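View pics/cs.png

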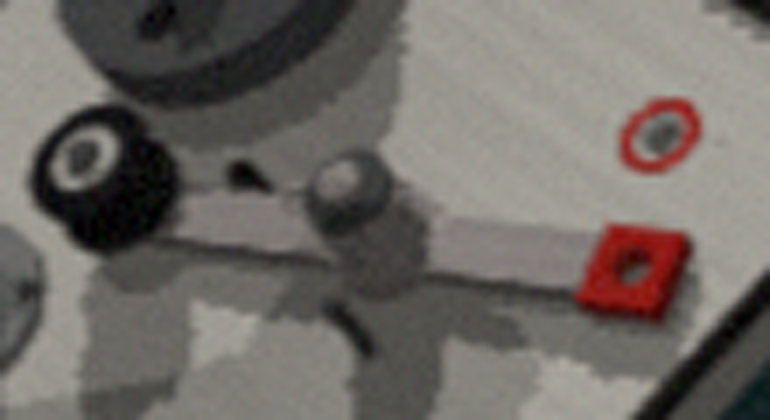

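View pics/csb.png

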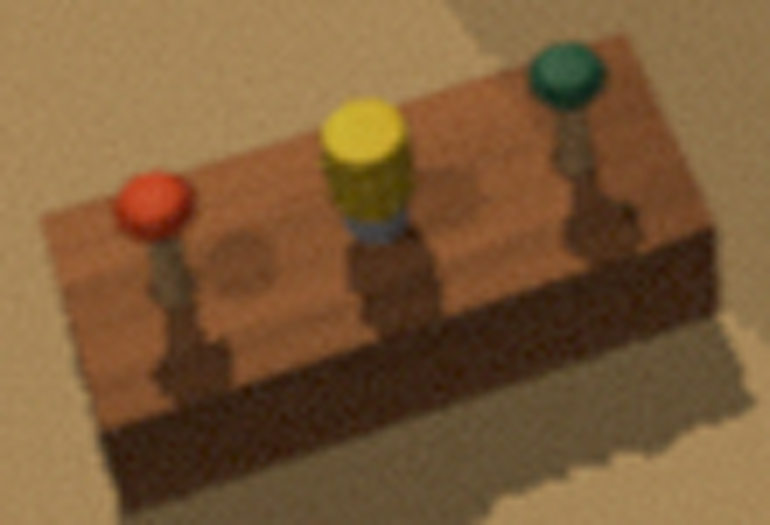

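```bash
python3 - <<'E'
import cv2
t=cv2.imread("pics/top0.png");s=cv2.imread("pics/side0.png")
def crop(im,x,y,w,h,k,n):
    cv2.imwrite(n,cv2.resize(im[y:y+h,x:x+w],None,fx=k,fy=k,interpolation=cv2.INTER_CUBIC))
crop(t,55,165,250,200,3,"pics/d1.png")
crop(s,185,95,185,140,4,"pics/d2.png")
E
```

```text
(no output)
```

View pics/d1.png

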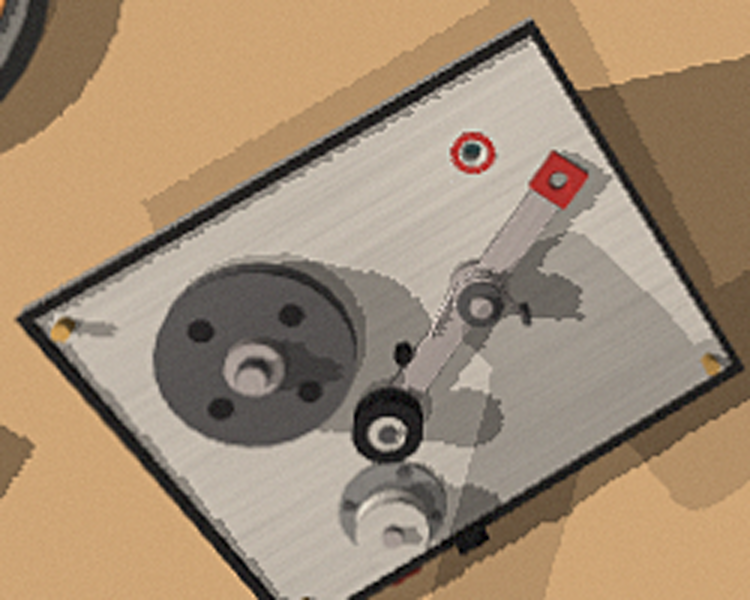

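View pics/d2.png

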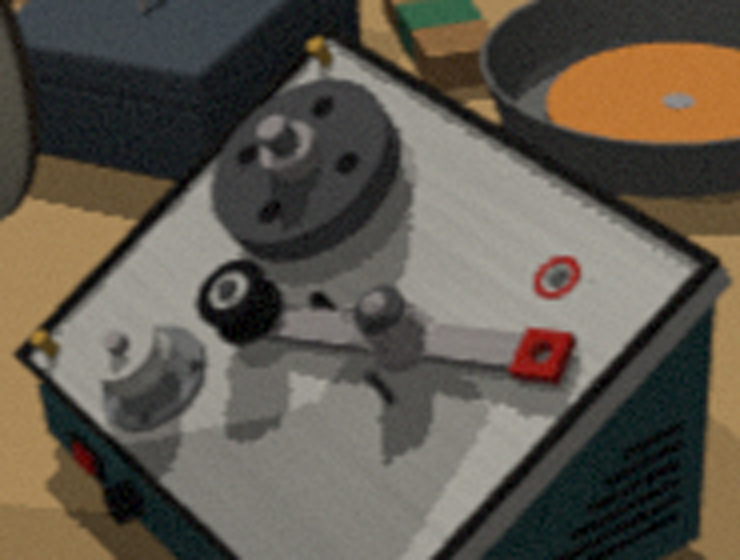

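```bash
cat > h.py <<'E'
import numpy as np, cv2
from bench import manip, vision, finder
P={c:vision.camera_params(c) for c in("side","top")}
def proj(c,X):
    p=P[c]; r,_=cv2.Rodrigues(np.array(p["R"]))
    return cv2.projectPoints(np.atleast_2d(X).astype(float),r,np.array(p["t"]),p["camera_matrix"],p["D"])[0].reshape(-1,2)
def ray(c,uv):
    p=P[c]; n=cv2.undistortPoints(np.array([[uv]],float),p["camera_matrix"],p["D"]).reshape(2)
    R=np.array(p["R"]);t=np.array(p["t"]); return -R.T@t, R.T@np.array([n[0],n[1],1])
def atz(c,uv,z):
    o,d=ray(c,uv); return o+d*(z-o[2])/d[2]
def tri(a,b):
    from scipy.optimize import least_squares
    f=lambda X: np.r_[proj("top",X)[0]-a, proj("side",X)[0]-b]
    r=least_squares(f,[.6,0,.1]); return r.x,r.fun
def deckR(yaw,tilt=np.radians(30)):
    cy,sy=np.cos(yaw),np.sin(yaw); 
    Rz=np.array([[cy,-sy,0],[sy,cy,0],[0,0,1]])
    ct,st=np.cos(tilt),np.sin(tilt)
    return Rz@np.array([[ct,0,-st],[0,1,0],[st,0,ct]])
E
cat > fit.py <<'E'
from h import *
from scipy.optimize import least_squares
obs={"hole":((212.1,215.6),(323.9,164.0)),"eye":((240.7,224.4),(319.9,182.4)),"hub":((214.7,266.7),(277.9,170.7)),
"sp":((139.7,290.7),(252.9,126.6)),"mo":((187,344.7),(213.9,180.4)),"idl":((184,309),(241.6,167.0))}
for k,(a,b) in obs.items(): X,r=tri(a,b); print(k,X.round(4),r.round(2))
def model(v):
    x,y,yaw,px,py,phi=v; R=deckR(yaw); o=np.array([x,y,.125])
    e=lambda r,a:np.array([np.cos(a),np.sin(a)])*r+[px,py]
    L={"hole":[*e(.085,phi+.63),0],"eye":[*e(.085,phi),.012],"hub":[px,py,.041],"sp":[.05,.07,.062],"mo":[-.09,.07,.042],"idl":[*e(-.098,phi),.036]}
    return {k:o+R@np.array(q) for k,q in L.items()},R
ks=list(obs)
def res(v):
    M,_=model(v[:6]); out=[]
    for k in ks:
        if k=="mo": continue
        out+=[*(proj("top",M[k])[0]+v[6:8]-obs[k][0]),*(proj("side",M[k])[0]+v[8:10]-obs[k][1])]
    return np.r_[out,np.array(v[6:])*1]
r=least_squares(res,[.62,.25,.5,0,-.05,-1,0,0,0,0])
print(r.x.round(4)); print(r.fun.round(2).reshape(-1,2).tolist())
M,R=model(r.x[:6]); 
for k in M: print(k,M[k].round(4))
E
python3 fit.py; python3 - <<'E'
from h import *
print("knobtop",tri((384.1,302.75),(256.7,328.3)), atz("top",(384.1,302.75),.071),atz("side",(256.7,328.3),.071))
print("or",atz("top",(390.75,327.6),.08),"gr",atz("top",(377.25,278.1),.08))
for n,uv in dict(rose=(348,184),sauc=(433,205)).items(): print(n,atz("top",uv,.02))
E
```

```text
hole [0.6191 0.0407 0.1664] [-0.01  0.45  0.49 -0.11]
eye [ 0.6051 -0.0101  0.1573] [-0.01  0.57  0.59 -0.13]
hub [0.5259 0.0322 0.1636] [ 0.02  0.8   0.88 -0.15]
sp [0.4807 0.1474 0.2037] [ 0.03  0.56  0.7  -0.11]
mo [0.386  0.088  0.1143] [-0.02 -0.23 -0.26  0.03]
idl [0.4502 0.089  0.1424] [ 0.04  0.57  0.66 -0.1 ]
[ 0.5087  0.0821  0.58    0.0082 -0.0516 -1.1636  0.0405 -0.4873 -0.5735
 -0.0066]
[[-0.23, -0.24], [0.11, 0.0], [-0.05, 0.23], [-0.05, 0.19], [0.29, 0.39], [0.18, -0.39], [0.07, 0.12], [0.08, -0.1], [-0.11, -0.01], [0.25, 0.31], [0.04, -0.49], [-0.57, -0.01]]
hole [0.6196 0.0414 0.1657]
eye [ 0.605  -0.0098  0.1563]
hub [0.5257 0.0316 0.1646]
sp [0.4806 0.1474 0.2037]
mo [0.3875 0.0864 0.1164]
idl [0.4504 0.0898 0.1409]
knobtop (array([ 0.46853894, -0.28401983,  0.06951686]), array([ 0.02364128,  0.31961034,  0.26208543, -0.03626945])) [ 0.46915303 -0.28377165  0.071     ] [ 0.46823264 -0.28522181  0.071     ]
or [ 0.42167668 -0.29522394  0.08      ] gr [ 0.51687385 -0.26923059  0.08      ]
rose [ 0.72194406 -0.21354604  0.02      ]
sauc [ 0.67853241 -0.39521901  0.02      ]
```

```bash
cat >> h.py <<'E'
from scipy.spatial.transform import Rotation as Ro
import json
def plan(gp,gR,n,grip,p0=None,R0=None,show=True):
    s=manip.sense()
    p=np.array(s["tool_pos"] if p0 is None else p0); R=np.array(s["orientation"] if R0 is None else R0)
    w=Ro.from_matrix(R.T@gR).as_rotvec(); dp=np.array(gp)-p; rows=[]
    for i in range(n):
        Ri=R@Ro.from_rotvec(w*i/n).as_matrix()
        rows.append([*np.round(Ri.T@dp/n/.03,2).tolist(),*np.round(w/n/.15,2).tolist(),grip])
    if show: print(json.dumps(rows).replace(" ",""))
    return rows
def downR(zang):
    a=np.radians(zang); z=np.array([np.cos(a),np.sin(a),0]); y=np.array([0,0,-1.]); return np.c_[np.cross(y,z),y,z]
E
python3 - <<'E'
from h import *
s=manip.sense(); print(s["clock"])
plan([.4687,-.2842,.13],downR(105.3),14,0.1)
E
```

```text
1.3
[[0.71,0.22,0.39,-0.0,0.09,0.0,0.1],[0.7,0.22,0.4,-0.0,0.09,0.0,0.1],[0.7,0.22,0.41,-0.0,0.09,0.0,0.1],[0.69,0.22,0.42,-0.0,0.09,0.0,0.1],[0.69,0.22,0.43,-0.0,0.09,0.0,0.1],[0.68,0.22,0.44,-0.0,0.09,0.0,0.1],[0.68,0.22,0.45,-0.0,0.09,0.0,0.1],[0.67,0.22,0.46,-0.0,0.09,0.0,0.1],[0.66,0.22,0.46,-0.0,0.09,0.0,0.1],[0.66,0.22,0.47,-0.0,0.09,0.0,0.1],[0.65,0.22,0.48,-0.0,0.09,0.0,0.1],[0.65,0.22,0.49,-0.0,0.09,0.0,0.1],[0.64,0.22,0.5,-0.0,0.09,0.0,0.1],[0.63,0.22,0.51,-0.0,0.09,0.0,0.1]]
```

Call:
step_arm(
  increments=[
    [[0.71,0.22,0.39,0,0.09,0,0.1],[0.7,0.22,0.4,0,0.09,0,0.1],[0.7,0.22,0.41,0,0.09,0,0.1],[0.69,0.22,0.42,0,0.09,0,0.1],[0.69,0.22,0.43,0,0.09,0,0.1],[0.68,0.22,0.44,0,0.09,0,0.1],[0.68,0.22,0.45,0,0.09,0,0.1],[0.67,0.22,0.46,0,0.09,0,0.1],[0.66,0.22,0.46,0,0.09,0,0.1],[0.66,0.22,0.47,0,0.09,0,0.1],[0.65,0.22,0.48,0,0.09,0,0.1],[0.65,0.22,0.49,0,0.09,0,0.1],[0.64,0.22,0.5,0,0.09,0,0.1],[0.63,0.22,0.51,0,0.09,0,0.1],[0,0,0,0,0,0,0.1],[0,0,0,0,0,0,0.1]],
  ],
)

```text
clock: 2.9
tool_pos: [0.4695, -0.2847, 0.1302]
orientation: [[0.966, -0.0, -0.26], [0.26, -0.0, 0.966], [-0.0, -1.0, -0.0]]
wrist_force: [0.2, -0.4, 0.4]
width: 0.048
```

```bash
python3 - <<'E'
from h import *
for c in("side","top"):
    im=vision.camera(c)
    cv2.imwrite(f"pics/{c}1.png",im)
    X=np.array([.4695,-.2847,.1302]); z=np.array([-.26,.966,0]);x=np.array([.966,.26,0])
    for q in (X,X+.024*z,X-.024*z): 
        u=proj(c,q)[0]; print(c,u.round(1))
u=proj("side",X)[0].astype(int)
x0,y0=u[0]-55,u[1]-45
im=cv2.imread("pics/side1.png");cv2.imwrite("pics/e1.png",cv2.resize(im[y0:y0+110,x0:x0+110],None,fx=5,fy=5,interpolation=cv2.INTER_CUBIC));print(x0,y0)
u=proj("top",X)[0].astype(int)
x0,y0=u[0]-55,u[1]-55
im=cv2.imread("pics/top1.png");cv2.imwrite("pics/e2.png",cv2.resize(im[y0:y0+110,x0:x0+110],None,fx=5,fy=5,interpolation=cv2.INTER_CUBIC));print(x0,y0)
E
```

```text
side [253.9 303.9]
side [249.8 293.1]
side [258.3 315.3]
top [389.  302.4]
top [376.4 305.6]
top [401.6 299.3]
198 258
334 247
```

View pics/e1.png

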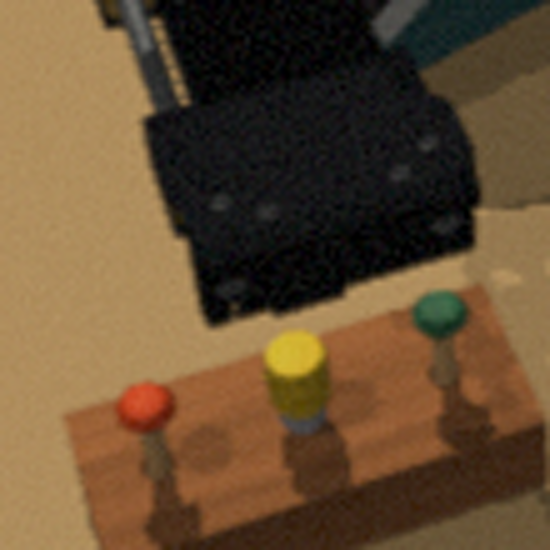

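View pics/e2.png

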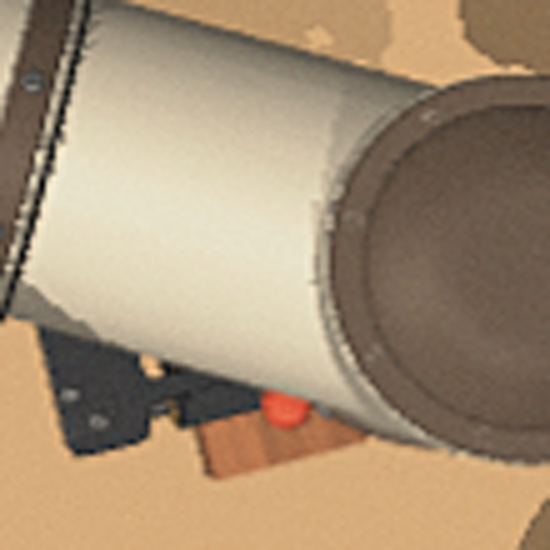

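```bash
python3 - <<'E'
from h import *
X=np.array([.4695,-.2847,.1302]); z=np.array([-.26,.966,0]);x=np.array([.966,.26,0]);k=np.array([0,0,1])
for a in(.0375,.095):
  for sx in(-1,1):
    for sz in(-1,1):
      b=.1325-a
      print(a,sx,sz,((proj("side",X+sx*a*x+sz*b*z+.07*k)[0]-[198,258])*5).round(0))
for sx in(-1,1):
  print("fing",((proj("side",X+sx*.0095*x-.039*z)[0]-[198,258])*5).round(0),((proj("side",X+sx*.0095*x-.024*z)[0]-[198,258])*5).round(0))
im=vision.camera("side");cv2.imwrite("pics/e3.png",cv2.resize(np.clip(im[230:340,190:320].astype(float)*4,0,255).astype(np.uint8),None,fx=5,fy=5,interpolation=cv2.INTER_CUBIC))
E
```

```text
0.0375 -1 -1 [212. 354.]
0.0375 -1 1 [  59. -100.]
0.0375 1 -1 [489. 270.]
0.0375 1 1 [ 291. -158.]
0.095 -1 -1 [-52. 257.]
0.095 -1 1 [-96.  71.]
0.095 1 -1 [611.  68.]
0.095 1 1 [521. -92.]
fing [284. 332.] [271. 295.]
fing [346. 314.] [332. 277.]
```

View pics/e3.png

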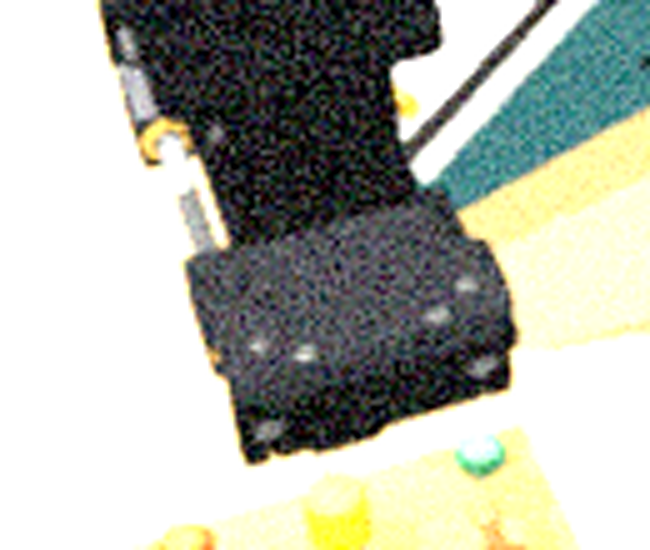

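Call:
step_arm(
  increments=[
    [[-0.02,0.5,0.02,0,0,0,0.1],[0,0.6,0,0,0,0,0.1],[0,0.6,0,0,0,0,0.1],[0,0.5,0,0,0,0,0.1],[0,0.4,0,0,0,0,0.1],[0,0.25,0,0,0,0,0.1],[0,0.1,0,0,0,0,0.1],[0,0,0,0,0,0,0.1],[0,0,0,0,0,0,0.1]],
  ],
)

```text
clock: 3.95
tool_pos: [0.469, -0.2847, 0.0423]
orientation: [[0.966, 0.001, -0.259], [0.259, -0.0, 0.966], [0.001, -1.0, -0.001]]
wrist_force: [-0.6, -0.4, -0.7]
width: 0.0477
```

Call:
step_arm(
  increments=[
    [[0,0.04,0,0,0,0,0.1],[0,0,0,0,0,0,-0.3],[0,0,0,0,0,0,-1],[0,0,0,0,0,0,-1],[0,0,0,0,0,0,-1],[0,0,0,0,0,0,-1],[0,0,0,0,0,0,-1]],
  ],
)

```text
clock: 4.65
tool_pos: [0.4686, -0.2845, 0.0405]
orientation: [[0.966, 0.0, -0.259], [0.259, -0.0, 0.966], [0.0, -1.0, -0.0]]
wrist_force: [0.0, 0.4, 0.5]
width: 0.0191
```

```bash
cat >> h.py <<'E'
LAP=dict(x=.5087,y=.0821,yaw=.58,px=.0082,py=-.0516,phi=-1.1636)
DR=deckR(LAP["yaw"]); DO=np.array([LAP["x"],LAP["y"],.125]); N=DR[:,2]
TIP=.0285
def eyept(th,h=0.):  # point above deck surface by h at arm angle th
    a=LAP["phi"]+th
    return DO+DR@np.array([LAP["px"]+.085*np.cos(a),LAP["py"]+.085*np.sin(a),h])
def toolR(tang=.722):
    z=DR@np.array([np.cos(tang),np.sin(tang),0]); y=-N; return np.c_[np.cross(y,z),y,z]
def tcp_for(th,tiph): return eyept(th,tiph+TIP)
E
python3 - <<'E'
from h import *
s=manip.sense(); p=s["tool_pos"];R=s["orientation"]
g=tcp_for(0,.012+.035); print(g, toolR().round(3).tolist())
p1=p+[0,0,.19]
plan(g,toolR(),14,-1,p1,R)
E
```

```text
[ 0.57850036 -0.02716691  0.21131647] [[0.89, 0.418, 0.181], [-0.314, 0.274, 0.909], [0.33, -0.866, 0.375]]
[[0.41,0.05,0.52,0.14,0.25,-0.21,-1],[0.39,0.07,0.54,0.14,0.25,-0.21,-1],[0.37,0.09,0.55,0.14,0.25,-0.21,-1],[0.34,0.12,0.56,0.14,0.25,-0.21,-1],[0.32,0.14,0.57,0.14,0.25,-0.21,-1],[0.29,0.16,0.58,0.14,0.25,-0.21,-1],[0.27,0.18,0.59,0.14,0.25,-0.21,-1],[0.24,0.2,0.59,0.14,0.25,-0.21,-1],[0.21,0.22,0.59,0.14,0.25,-0.21,-1],[0.18,0.24,0.6,0.14,0.25,-0.21,-1],[0.15,0.26,0.6,0.14,0.25,-0.21,-1],[0.12,0.27,0.6,0.14,0.25,-0.21,-1],[0.09,0.29,0.6,0.14,0.25,-0.21,-1],[0.06,0.3,0.59,0.14,0.25,-0.21,-1]]
```

Call:
step_arm(
  increments=[
    [[0,-0.2,0,0,0,0,-1],[0,-0.4,0,0,0,0,-1],[0,-0.7,0,0,0,0,-1],[0,-1,0,0,0,0,-1],[0,-1,0,0,0,0,-1],[0,-1,0,0,0,0,-1],[0,-1,0,0,0,0,-1],[0,-1,0,0,0,0,-1]],
  ],
)

```text
clock: 5.45
tool_pos: [0.4681, -0.2844, 0.2319]
orientation: [[0.966, 0.001, -0.259], [0.259, -0.0, 0.966], [0.001, -1.0, -0.0]]
wrist_force: [0.5, -0.7, -0.9]
width: 0.0189
```

Call:
step_arm(
  increments=[
    [[0.41,0.05,0.52,0.14,0.25,-0.21,-1],[0.39,0.07,0.54,0.14,0.25,-0.21,-1],[0.37,0.09,0.55,0.14,0.25,-0.21,-1],[0.34,0.12,0.56,0.14,0.25,-0.21,-1],[0.32,0.14,0.57,0.14,0.25,-0.21,-1],[0.29,0.16,0.58,0.14,0.25,-0.21,-1],[0.27,0.18,0.59,0.14,0.25,-0.21,-1],[0.24,0.2,0.59,0.14,0.25,-0.21,-1],[0.21,0.22,0.59,0.14,0.25,-0.21,-1],[0.18,0.24,0.6,0.14,0.25,-0.21,-1],[0.15,0.26,0.6,0.14,0.25,-0.21,-1],[0.12,0.27,0.6,0.14,0.25,-0.21,-1],[0.09,0.29,0.6,0.14,0.25,-0.21,-1],[0.06,0.3,0.59,0.14,0.25,-0.21,-1],[0,0,0,0,0,0,-1],[0,0,0,0,0,0,-1],[0,0,0,0,0,0,-1]],
  ],
)

```text
clock: 7.15
tool_pos: [0.5796, -0.0279, 0.211]
orientation: [[0.889, 0.418, 0.187], [-0.32, 0.274, 0.907], [0.328, -0.866, 0.378]]
wrist_force: [0.2, 0.2, -0.8]
width: 0.0185
```

```bash
python3 - <<'E'
from h import *
s=manip.sense(); print(s["q"].round(1),s["tool_pos"],s["clock"])
R=s["orientation"];print(Ro.from_matrix(R.T@toolR()).as_rotvec())
print("off deck frame",DR.T@(s["tool_pos"]-tcp_for(0,.047)))
for c in("side","top"):
    im=vision.camera(c); cv2.imwrite(f"pics/{c}2.png",im)
im=cv2.imread("pics/side2.png"); cv2.imwrite("pics/f1.png",cv2.resize(im[120:220,250:360],None,fx=6,fy=6,interpolation=cv2.INTER_CUBIC))
im=cv2.imread("pics/top2.png"); cv2.imwrite("pics/f2.png",cv2.resize(im[150:300,150:300],None,fx=4,fy=4,interpolation=cv2.INTER_CUBIC))
tip=s["tool_pos"]+R[:,1]*TIP
for q in (tip,tip-R[:,1]*.025,tip-R[:,1]*.059,eyept(0,.012)): print(proj("side",q),(proj("side",q)-[250,120])*6, proj("top",q))
E
```

```text
[  4.6   9.2 -17.2 -22.4 -38.9 -95.9] [ 0.57955085 -0.02787733  0.21103172] 7.15
[-0.00024816 -0.00632453  0.00014992]
off deck frame [ 0.00028144 -0.00116994 -0.00049128]
[[313.92691474 173.02179473]] [[383.56148842 318.13076839]] [[243.21543779 229.8590577 ]]
[[308.57456182 165.59314592]] [[351.44737089 273.55887551]] [[244.88078615 233.91331088]]
[[300.88490993 154.92176818]] [[305.30945956 209.53060906]] [[247.30605778 239.81945266]]
[[320.4448708  182.59531297]] [[422.6692248  375.57187784]] [[240.60481993 225.0909591 ]]
```

View pics/f1.png

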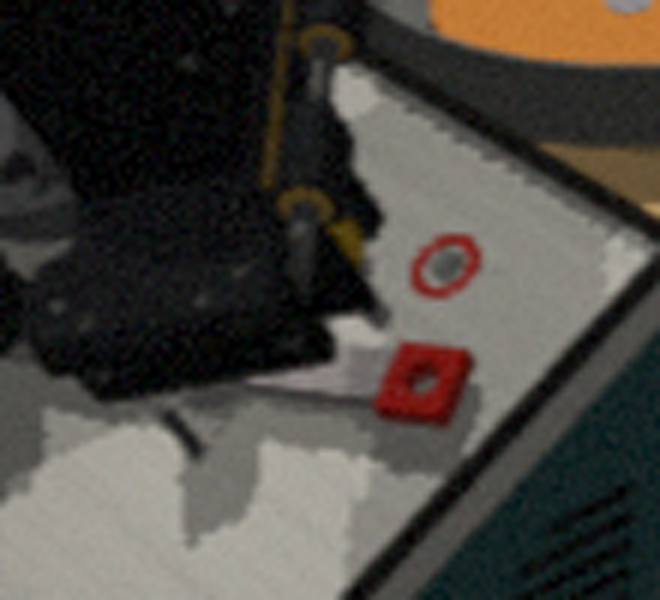

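View pics/f2.png

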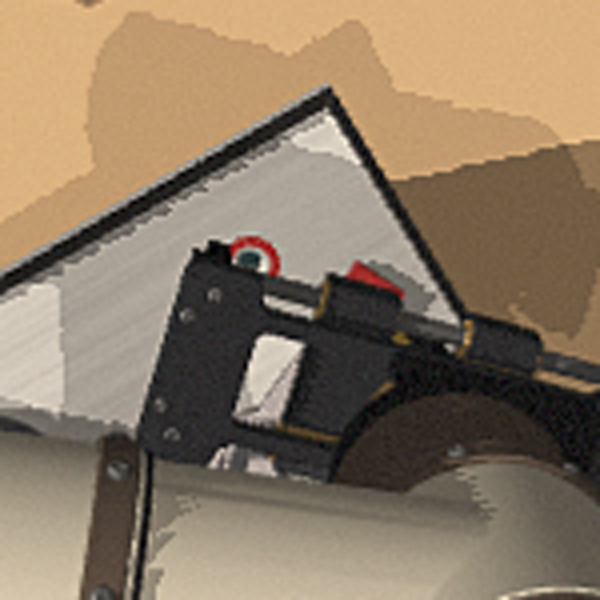

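```bash
python3 - <<'E'
from h import *
plan(tcp_for(0,.016),toolR(),5,-1)
E
```

```text
[[-0.01,0.2,0.0,-0.0,-0.01,0.0,-1],[-0.01,0.2,0.0,-0.0,-0.01,0.0,-1],[-0.01,0.2,0.0,-0.0,-0.01,0.0,-1],[-0.01,0.2,0.01,-0.0,-0.01,0.0,-1],[-0.01,0.2,0.01,-0.0,-0.01,0.0,-1]]
```

Call:
step_arm(
  increments=[
    [[-0.01,0.2,0,0,-0.01,0,-1],[-0.01,0.2,0,0,-0.01,0,-1],[-0.01,0.2,0,0,-0.01,0,-1],[-0.01,0.2,0.01,0,-0.01,0,-1],[0,0.2,0.01,0,0,0,-1],[0,0,0,0,0,0,-1],[0,0,0,0,0,0,-1]],
  ],
)

```text
clock: 7.95
tool_pos: [0.5912, -0.0181, 0.184]
orientation: [[0.89, 0.418, 0.182], [-0.315, 0.275, 0.909], [0.33, -0.866, 0.376]]
wrist_force: [0.4, -0.4, -0.9]
width: 0.0188
```

```bash
python3 - <<'E'
from h import *
s=manip.sense(); R=s["orientation"];print(Ro.from_matrix(R.T@toolR()).as_rotvec())
print("off deck frame",DR.T@(s["tool_pos"]-tcp_for(0,.016)))
im=vision.camera("side"); cv2.imwrite("pics/side3.png",im)
cv2.imwrite("pics/f3.png",cv2.resize(im[140:210,280:360],None,fx=8,fy=8,interpolation=cv2.INTER_CUBIC))
tip=s["tool_pos"]+R[:,1]*TIP
for q in (tip,tip-R[:,1]*.025,eyept(0,.012)): u=proj("side",q)+[[-.57,0]]; print((u-[280,140])*8+3.5)
E
```

```text
[-0.00029806 -0.00073804 -0.00069489]
off deck frame [-0.00017841  0.00061598 -0.00044915]
[[314.71256428 335.90866771]]
[[274.21320353 279.72019043]]
[[322.4989664  344.26250378]]
```

View pics/f3.png

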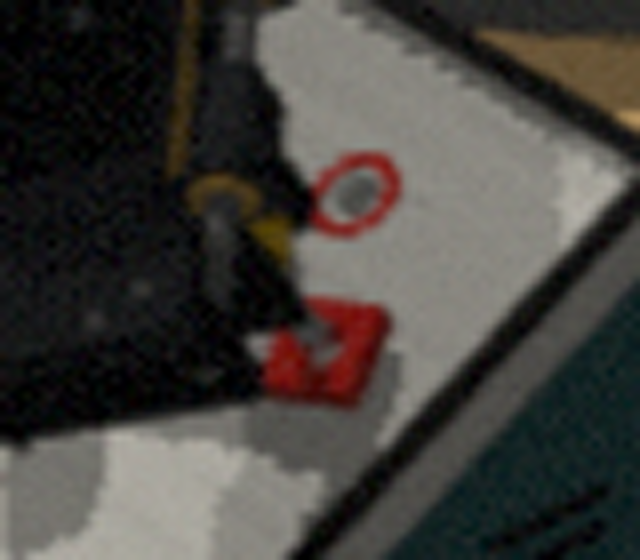

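Call:
step_arm(
  increments=[
    [[0.02,0.08,-0.01,0,0,0,-1],[0,0.08,0,0,0,0,-1],[0,0.06,0,0,0,0,-1],[0,0,0,0,0,0,-1]],
  ],
)

```text
clock: 8.4
tool_pos: [0.5943, -0.0168, 0.1783]
orientation: [[0.89, 0.418, 0.182], [-0.315, 0.275, 0.909], [0.329, -0.866, 0.376]]
wrist_force: [-0.1, -0.2, -0.3]
width: 0.0189
```

Call:
step_arm(
  increments=[
    [[0,0.08,0,0,0,0,-1],[0,0.08,0,0,0,0,-1],[0,0.05,0,0,0,0,-1],[0,0,0,0,0,0,-1],[0,0,0,0,0,0,-1]],
  ],
)

```text
clock: 8.9
tool_pos: [0.597, -0.0151, 0.1731]
orientation: [[0.89, 0.418, 0.182], [-0.315, 0.275, 0.909], [0.33, -0.866, 0.376]]
wrist_force: [-0.0, 0.6, -0.3]
width: 0.0185
```

```bash
python3 - <<'E'
from h import *
s=manip.sense(); R=s["orientation"]
o=DR.T@(s["tool_pos"]-tcp_for(0,0));print("off deck frame",o, s["wrist_force"])
im=vision.camera("side"); cv2.imwrite("pics/side4.png",im)
cv2.imwrite("pics/f4.png",cv2.resize(im[140:210,280:360],None,fx=8,fy=8,interpolation=cv2.INTER_CUBIC))
E
```

```text
off deck frame [-1.50396568e-05 -4.59414471e-05  2.83693122e-03] [-0.02463814  0.64831654 -0.26659744]
```

View pics/f4.png

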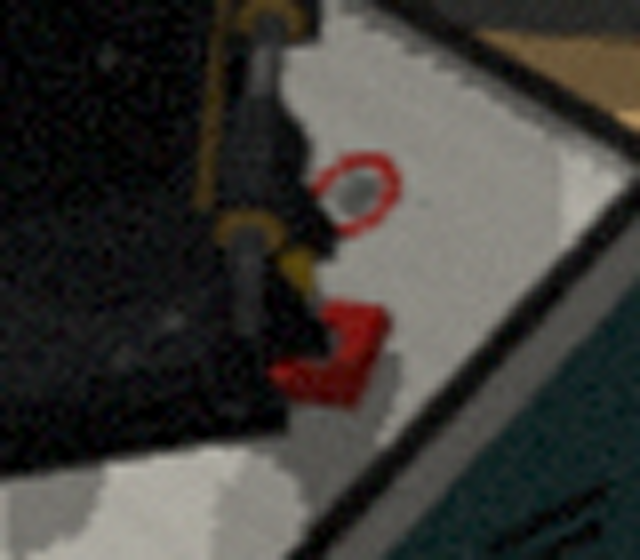

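```bash
python3 - <<'E'
from h import *
R=manip.sense()["orientation"]
th=np.linspace(0,.63,19)
for a,b in zip(th[:-1],th[1:]): print(np.round(R.T@(eyept(b)-eyept(a))/.03,3))
E
```

```text
[0.029 0.    0.095]
[0.026 0.    0.096]
[0.022 0.    0.097]
[0.019 0.    0.097]
[0.015 0.    0.098]
[0.012 0.    0.098]
[0.009 0.    0.099]
[0.005 0.    0.099]
[0.002 0.    0.099]
[-0.002  0.     0.099]
[-0.005  0.     0.099]
[-0.009  0.     0.099]
[-0.012  0.     0.098]
[-0.016  0.     0.098]
[-0.019  0.     0.097]
[-0.022  0.     0.097]
[-0.026  0.     0.096]
[-0.029  0.     0.095]
```

Call:
step_arm(
  increments=[
    [[0.03,0,0.095,0,0,0,-1],[0.025,0,0.095,0,0,0,-1],[0.022,0,0.097,0,0,0,-1],[0.019,0,0.097,0,0,0,-1],[0.015,0,0.098,0,0,0,-1],[0.012,0,0.098,0,0,0,-1],[0.009,0,0.099,0,0,0,-1],[0.005,0,0.099,0,0,0,-1],[0.002,0,0.099,0,0,0,-1]],
  ],
)

```text
clock: 9.85
tool_pos: [0.6054, 0.0076, 0.1844]
orientation: [[0.89, 0.418, 0.182], [-0.315, 0.274, 0.909], [0.33, -0.866, 0.376]]
wrist_force: [-0.1, -2.3, -2.1]
width: 0.019
```

```bash
python3 - <<'E'
from h import *
s=manip.sense(); R=s["orientation"]
o=DR.T@(s["tool_pos"]-tcp_for(.315,0));print("off deck frame",o, DR.T@s["wrist_force"],s["width"],Ro.from_matrix(R.T@toolR()).as_rotvec())
im=vision.camera("side"); cv2.imwrite("pics/side5.png",im)
cv2.imwrite("pics/f5.png",cv2.resize(im[140:210,280:360],None,fx=8,fy=8,interpolation=cv2.INTER_CUBIC))
E
```

```text
off deck frame [1.89040984e-05 8.64359400e-05 2.85714942e-03] [-2.21380733 -1.83297706 -1.19483605] 0.0190055881571574 [-0.0002974  -0.00102316 -0.00060079]
```

View pics/f5.png

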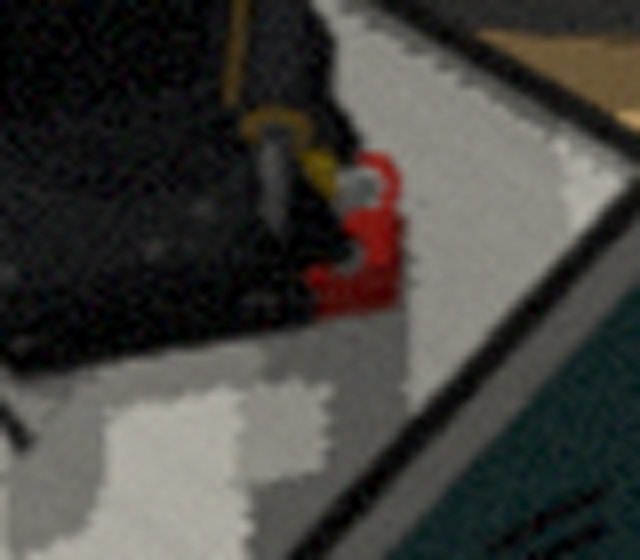

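Call:
step_arm(
  increments=[
    [[-0.002,0,0.099,0,0,0,-1],[-0.005,0,0.099,0,0,0,-1],[-0.009,0,0.099,0,0,0,-1],[-0.012,0,0.098,0,0,0,-1],[-0.016,0,0.098,0,0,0,-1],[-0.019,0,0.097,0,0,0,-1],[-0.022,0,0.097,0,0,0,-1],[-0.025,0,0.095,0,0,0,-1],[-0.03,0,0.095,0,0,0,-1],[0,0,0,0,0,0,-1],[0,0,0,0,0,0,-1]],
  ],
)

```text
clock: 11.0
tool_pos: [0.6065, 0.0328, 0.1929]
orientation: [[0.89, 0.418, 0.182], [-0.315, 0.275, 0.909], [0.33, -0.866, 0.376]]
wrist_force: [-0.9, -3.6, -2.3]
width: 0.0189
```

```bash
python3 - <<'E'
from h import *
s=manip.sense(); R=s["orientation"]
o=DR.T@(s["tool_pos"]-tcp_for(.63,0));print("off deck frame",o, DR.T@s["wrist_force"],s["width"],Ro.from_matrix(R.T@toolR()).as_rotvec())
for c,x,y in(("side",270,130),("top",170,180)):
    im=vision.camera(c); cv2.imwrite(f"pics/{c}6.png",im)
    cv2.imwrite(f"pics/f6{c}.png",cv2.resize(im[y:y+70,x:x+90],None,fx=8,fy=8,interpolation=cv2.INTER_CUBIC))
E
```

```text
off deck frame [ 1.93898532e-05 -3.06497343e-05  2.92818947e-03] [-3.49101743 -2.57774448 -0.63592469] 0.01886482380262111 [-0.00053666 -0.00093981 -0.00034294]
```

View pics/f6side.png

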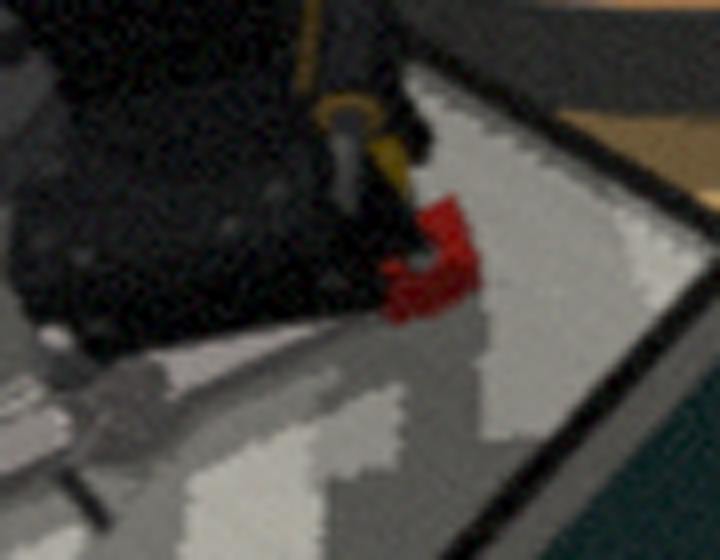

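View pics/f6top.png

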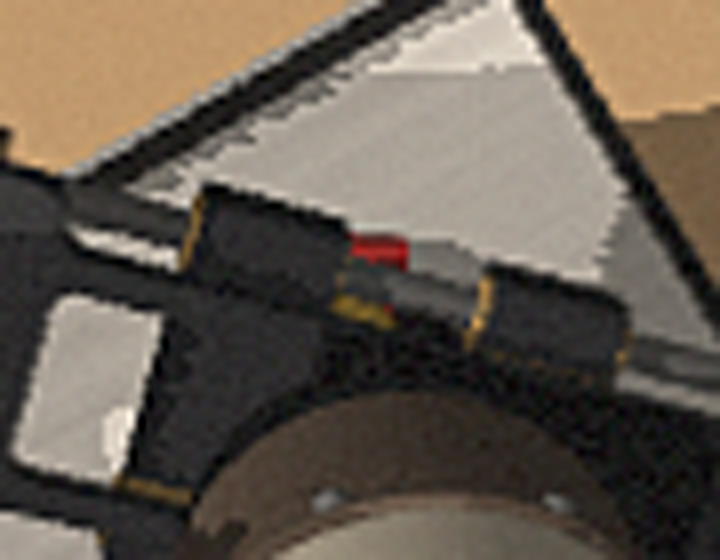

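Call:
step_arm(
  increments=[
    [[0,0.05,0,0,0,0,-1],[0,0.05,0,0,0,0,-1],[0,0.05,0,0,0,0,-1],[0,0.05,0,0,0,0,-1],[0,0,0,0,0,0,-1]],
  ],
)

```text
clock: 11.6
tool_pos: [0.6094, 0.0343, 0.1877]
orientation: [[0.89, 0.419, 0.182], [-0.315, 0.274, 0.909], [0.33, -0.866, 0.376]]
wrist_force: [-0.9, -4.1, -0.8]
width: 0.019
```

```bash
cat > st.py <<'E'
from h import *
s=manip.sense(); R=s["orientation"]
print("off",(DR.T@(s["tool_pos"]-tcp_for(.63,0))*1000).round(2),"F deck", (DR.T@s["wrist_force"]).round(2),s["clock"])
E
python3 st.py
```

```text
off [ 0.25 -0.3  -3.21] F deck [-3.02 -2.97  0.78] 11.6
```

Call:
step_arm(
  increments=[
    [[0,0.06,0,0,0,0,-1],[0,0.06,0,0,0,0,-1],[0,0.06,0,0,0,0,-1],[0,0.06,0,0,0,0,-1],[0,0,0,0,0,0,-1]],
  ],
)

```text
clock: 12.1
tool_pos: [0.6123, 0.0364, 0.1812]
orientation: [[0.89, 0.418, 0.182], [-0.315, 0.275, 0.908], [0.33, -0.866, 0.376]]
wrist_force: [0.4, -3.6, -1.2]
width: 0.0187
```

```bash
python3 st.py
```

```text
off [  0.1   -0.14 -10.62] F deck [-2.01 -3.28 -0.23] 12.1
```

Call:
step_arm(
  increments=[
    [[0,0.03,0,0,0,0,-1],[0,0.03,0,0,0,0,-1],[0,0.03,0,0,0,0,-1],[0,0,0,0,0,0,-1]],
  ],
)

```text
clock: 12.5
tool_pos: [0.6128, 0.0365, 0.1807]
orientation: [[0.89, 0.419, 0.181], [-0.314, 0.274, 0.909], [0.331, -0.866, 0.376]]
wrist_force: [-7.7, -6.5, 8.8]
width: 0.0191
```

```bash
python3 st.py
```

```text
off [  0.22  -0.35 -11.25] F deck [-4.28 -1.23 12.63] 12.5
```

```bash
python3 - <<'E'
from h import *
im=vision.camera("side"); cv2.imwrite("pics/side7.png",im)
im=np.clip(im.astype(float)*2,0,255).astype(np.uint8)
cv2.imwrite("pics/f7.png",cv2.resize(im[140:190,300:360],None,fx=12,fy=12,interpolation=cv2.INTER_CUBIC))
s=manip.sense();R=s["orientation"]
for d in (.031,.0285): 
  tip=s["tool_pos"]+R[:,1]*d
  for k in(.025,.035,.059): print(d,k,((proj("side",tip-R[:,1]*k)+[[-.57,0]]-[300,140])*12+5.5).round(0))
print(((proj("side",eyept(.63,.012))+[[-.57,0]]-[300,140])*12+5.5).round(0))
E
```

```text
0.031 0.025 [[271. 255.]]
0.031 0.035 [[248. 221.]]
0.031 0.059 [[191. 136.]]
0.0285 0.025 [[265. 247.]]
0.0285 0.035 [[242. 212.]]
0.0285 0.059 [[185. 127.]]
[[267. 253.]]
```

View pics/f7.png

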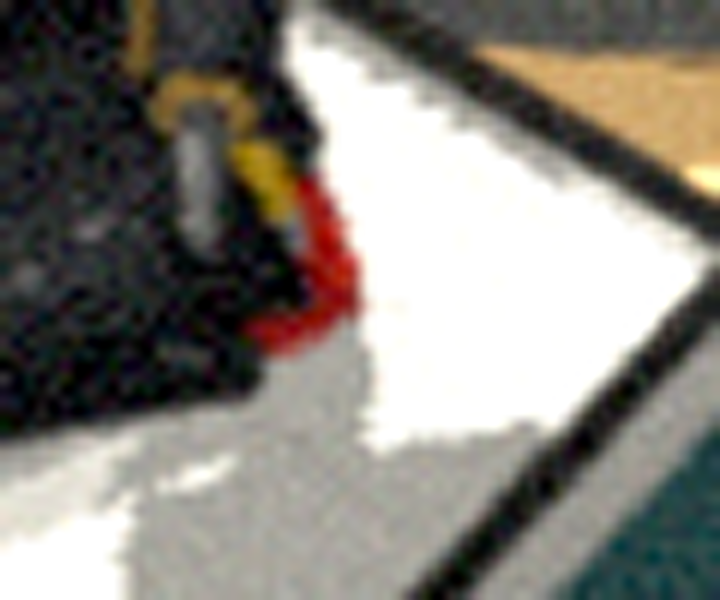

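Call:
step_arm(
  increments=[
    [[0,0,-0.02,0,0,0,-1],[0,0.02,0,0,0,0,-1],[0,0,0,0,0,0,-1]],
  ],
)

```text
clock: 12.85
tool_pos: [0.6129, 0.036, 0.1806]
orientation: [[0.89, 0.419, 0.181], [-0.314, 0.274, 0.909], [0.331, -0.865, 0.376]]
wrist_force: [-9.0, -7.6, 10.0]
width: 0.0191
```

```bash
python3 st.py
```

```text
off [ -0.    -0.87 -11.31] F deck [-5.11 -1.43 14.54] 12.85
```

Call:
step_arm(
  increments=[
    [[0,0,0.03,0,0,0,-1],[0.03,0,0,0,0,0,-1],[-0.03,0,0.02,0,0,0,-1],[-0.03,0,0,0,0,0,-1],[0.03,0,-0.03,0,0,0,-1],[0,0,0,0,0,0,-1]],
  ],
)

```text
clock: 13.45
tool_pos: [0.6129, 0.0364, 0.1807]
orientation: [[0.89, 0.419, 0.181], [-0.314, 0.274, 0.909], [0.331, -0.866, 0.376]]
wrist_force: [-9.8, -8.2, 10.7]
width: 0.019
```

```bash
python3 st.py
```

```text
off [  0.23  -0.49 -11.32] F deck [-5.65 -1.45 15.64] 13.45
```

Call:
step_arm(
  increments=[
    [[0,-0.04,0,0,0,0,-1],[0,-0.03,0,0,0,0,-1],[0,0,0,0,0,0,-1]],
  ],
)

```text
clock: 13.75
tool_pos: [0.6126, 0.0366, 0.1809]
orientation: [[0.89, 0.418, 0.182], [-0.315, 0.275, 0.909], [0.33, -0.866, 0.376]]
wrist_force: [-3.6, -5.5, 2.1]
width: 0.0186
```

```bash
python3 st.py
```

```text
off [  0.18  -0.19 -11.1 ] F deck [-4.17 -2.65  4.82] 13.75
```

Call:
step_arm(
  increments=[
    [[0,0,0,0,0,0,-0.4],[0,0,0,0,0,0,-0.2],[0,0,0,0,0,0,0],[0,0,0,0,0,0,0],[0,0,0,0,0,0,0]],
  ],
)

```text
clock: 14.25
tool_pos: [0.6128, 0.0372, 0.1806]
orientation: [[0.89, 0.418, 0.182], [-0.315, 0.275, 0.908], [0.33, -0.866, 0.376]]
wrist_force: [-0.1, -0.1, 0.6]
width: 0.0422
```

```bash
python3 st.py; python3 - <<'E'
from h import *
im=vision.camera("side"); cv2.imwrite("pics/side8.png",im)
im=np.clip(im.astype(float)*2,0,255).astype(np.uint8)
cv2.imwrite("pics/f8.png",cv2.resize(im[130:190,280:360],None,fx=9,fy=9,interpolation=cv2.INTER_CUBIC))
E
```

```text
off [  0.53   0.2  -11.59] F deck [ 0.15 -0.01  0.56] 14.25
```

View pics/f8.png

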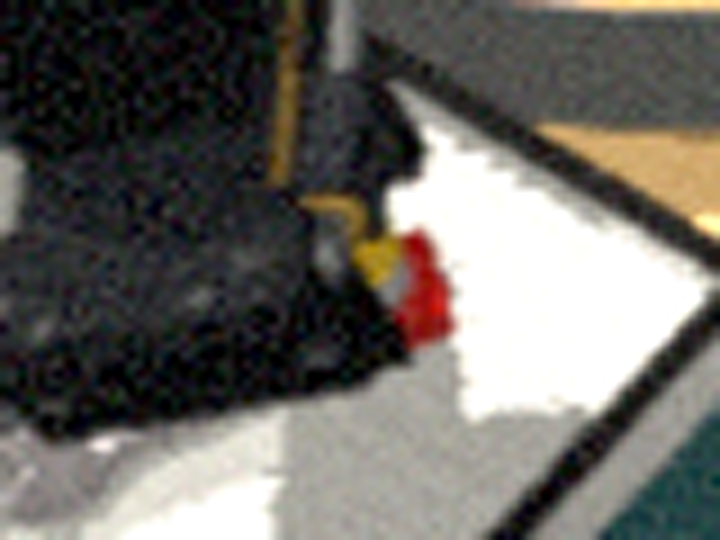

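Call:
step_arm(
  increments=[
    [[0,-0.2,0,0,0,0,0.1],[0,-0.5,0,0,0,0,0.1],[0,-0.8,0,0,0,0,0.1],[0,-1,0,0,0,0,0.1],[0,-1,0,0,0,0,0.1],[0.3,-0.7,-0.9,0,0,0,0.1],[0.3,-0.5,-0.9,0,0,0,0.1],[0.3,-0.3,-0.9,0,0,0,0.1],[0.3,-0.3,-0.9,0,0,0,0.1],[0.3,-0.3,-0.9,0,0,0,0.1],[0,0,0,0,0,0,0.1]],
  ],
)

```text
clock: 15.4
tool_pos: [0.5576, -0.1497, 0.2914]
orientation: [[0.888, 0.421, 0.186], [-0.318, 0.271, 0.908], [0.332, -0.866, 0.375]]
wrist_force: [-0.4, 0.2, 0.3]
width: 0.0482
```

```bash
python3 - <<'E'
from h import *
for c,x,y,w,h in(("side",270,130,80,60),("top",170,180,100,80)):
    im=vision.camera(c); cv2.imwrite(f"pics/{c}9.png",im)
    cv2.imwrite(f"pics/f9{c}.png",cv2.resize(im[y:y+h,x:x+w],None,fx=7,fy=7,interpolation=cv2.INTER_CUBIC))
E
```

```text
(no output)
```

View pics/f9side.png

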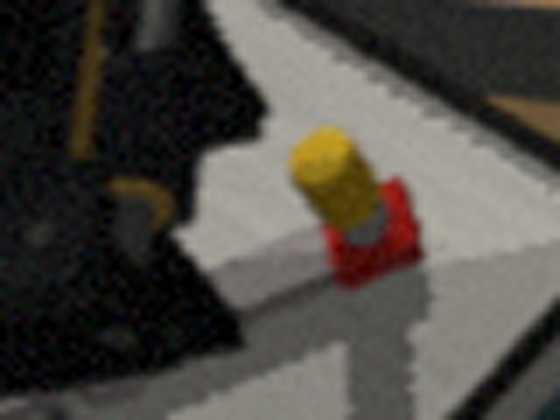

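View pics/top9.png

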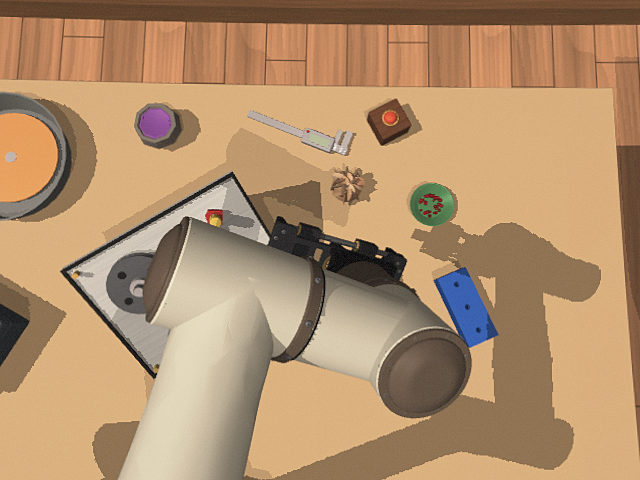

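View pics/side9.png

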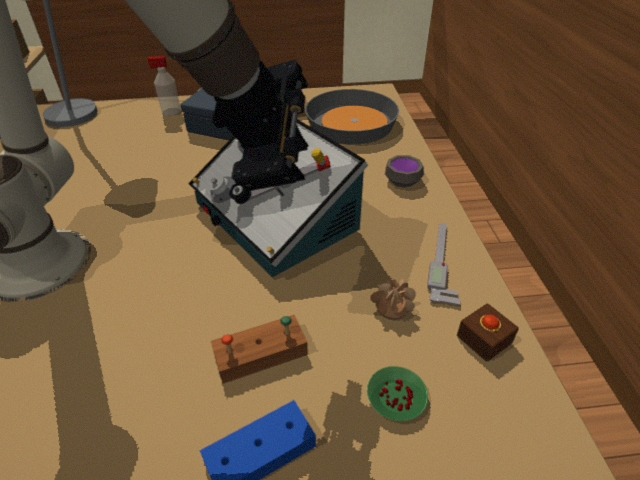

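```bash
python3 - <<'E'
from h import *
for h in(.012,.022,.046,.048,.050): print(h,(proj("side",eyept(.63,h))+[[-.57,0]]).round(1),((proj("side",eyept(.63,h))+[[-.57,0]]-[270,130])*7+3).round(0),(proj("top",eyept(.63,h))+[[0,-.49]]).round(1))
im=cv2.imread("pics/side9.png");cv2.imwrite("pics/g1.png",cv2.resize(im[140:180,300:340],None,fx=14,fy=14,interpolation=cv2.INTER_CUBIC))
im=cv2.imread("pics/top9.png");cv2.imwrite("pics/g2.png",cv2.resize(im[195:235,195:235],None,fx=14,fy=14,interpolation=cv2.INTER_CUBIC))
E
```

```text
0.012 [[321.8 160.6]] [[365. 217.]] [[212.2 217. ]]
0.022 [[319.9 157.7]] [[352. 197.]] [[212.5 218.4]]
0.046 [[315.1 150.6]] [[319. 147.]] [[213.2 222. ]]
0.048 [[314.7 150. ]] [[316. 143.]] [[213.3 222.3]]
0.05 [[314.3 149.4]] [[313. 139.]] [[213.3 222.6]]
```

View pics/g1.png

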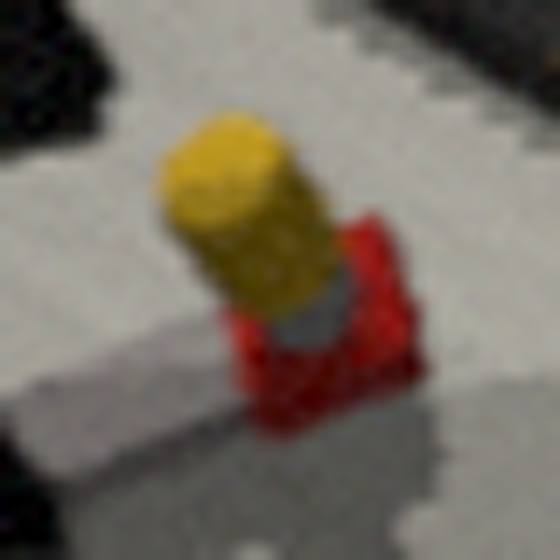

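View pics/g2.png

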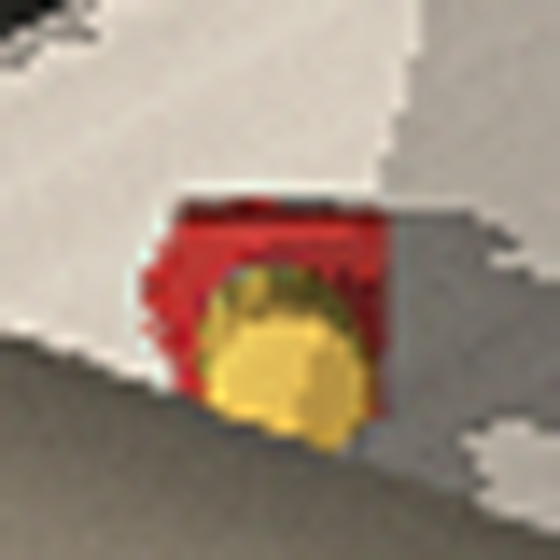

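```bash
python3 - <<'E'
from bench import order,manip
print(order.job_done(), manip.sense()["clock"])
E
```

```text
the job is handed in; nothing more can be done
the job is handed in; nothing more can be done
```

The lock pin is in the deck's lock hole through the tension arm's eye, and the arm stayed held back after I let go. I handed the job in at about 15.5 s of the 46 s allowed.

- **How it went:** I took the pin from the middle hole of the wooden block and put it through the eye at rest. I then carried the eye round the arc to 0.63 rad and pressed the pin in until it met a firm stop at about 15 N. I eased off, opened the gripper and drew back clear.
- **Last checks:** The side picture shows the shoulder on the red arm end with no visible gap. The knob's top is about 1 pixel from where a fully home pin should appear. The arm was still held about 1.2 s after release. The dop sticks, desert rose and saucer look unmoved.
- **One disagreement:** By arm position alone the stop came about 1.7 mm short of the nominal 13 mm depth. A wiggle under load did not move it further. I put this down to a small error in deck height or in where the pin sat in the grip, since the picture agrees with a seated pin. I did not push down on the knob again afterwards.

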